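Ready the laminating mould for waxing

TASK

Lay the loose aluminium insert flat and square in the pocket of the white mould and let go of it. Then draw the steel core pin straight out along its sloping bore by about 30 mm, roughly half its shank, so that the shank can be waxed: do not pull it right out or leave it wedged hard against the side of the bore, and finish while still holding the pin there in the gripper. Leave the brush, the cup and the fibreglass angle where they are.

Things in the scene. Friction and masses are not known exactly. Their poses are not given: they have to be found in the camera images.
- mould: White mould fixed to the bench: a flat slab 140 mm (its x) by 280 mm (its y), 25 mm high. Origin on the bench surface under the slab's middle, z up. It is turned by up to 0.35 rad. The pocket is in its +y half, the boss with the pin on its -y half.
- pocket (a point): Centre of the floor of the rectangular pocket in the slab, at (0, 65, 13) mm in the mould's frame. The pocket is 84 mm along the mould's x and 60 mm along its y, 12 mm deep (floor 13 mm above the bench, rim at 25 mm), with sharp edges.
- boss: Square aluminium boss, 56 x 56 mm, fixed on the slab, leaning 15 degrees towards the mould's -x. Origin: mouth of its round bore, the middle of its upper face, at (-1, -75, 94) mm in the mould's frame; z points outward along the bore (up and to the mould's -x), y is level, along the mould's y. Bore 17.5 mm across, 64 mm deep, blind.
- pin: Loose steel core pin, 0.2 to 0.35 kg, free to slide and turn in the bore; let go, it sinks back. Origin on its axis at the collar's underside (at the start on the boss's face, at the bore's mouth), z outward along the axis. Shank 16 mm across, to 60 mm below the origin, dark line 30 mm below. Above: collar 34 mm across, 5 mm thick, then a round grip 26 mm across from 5 to 46 mm.
- insert: Loose aluminium insert, 0.15 to 0.3 kg, lying on the bench left or right of the mould: a plate 80 mm (x) by 56 mm (y), 12 mm thick, with an upright grip rib along its middle, 60 mm long (x), 14 mm thick (y), rising from 12 to 42 mm above its underside. Origin at the centre of its underside, z up. It fits the pocket either way round; seated, the plate is flush with the slab.
- angle: Bystander: olive fibreglass L-section offcut, 130 mm long (x), 45 mm wide, 38 mm high, lying on the bench on the side of the mould where the insert is not. Origin under its middle.
- brush: Bystander: wooden laminating brush, 190 mm long, lying on the bench at the far right of the mould. Origin under it; x along the handle.
- cup: Bystander: white plastic mixing cup, 80 mm across, 85 mm high, on the bench at the far left of the mould. Origin at the centre of its underside.
Things that resemble listed ones, but are neither listed nor needed, are in the scene too. Several things have the shape of the insert; the one meant has the colours described above.

How it is judged:
By the outcome, as a careful person would: the job done as asked, in the order asked, and still so for the second after the job is handed in, while the arm keeps its last pose, push and grip.
It also fails if it takes over 58 s, if anything falls off the work surface, if the arm or the gripper's body presses on something with over 40 N, if the wrist force passes 120 N, or if a joint passes its speed limit or range.

ROBOT

A 6-joint arm with a two-finger parallel gripper is mounted at the origin on the work surface. World frame = base frame: x ahead of the robot, y to its left, z up, the work surface at z = 0. Lengths are in m, angles in degrees, forces in N, time in s.
With the tool pointing down it reaches from about 0.3 to 0.75 m from the base axis. Payload 8.5 kg.
Tool frame: the origin (TCP) lies midway between the tips of the shut fingers; the grasp point (between the pads) lies 19 mm behind it (env.tcp_to_grasp is the z of the grasp point in the tool frame, in m); z points along the fingers, y is the line along which they close (so a half turn about z gives the same grasp; the last joint's range is limited). The gripper opens to 85 mm and grips with 20 to 120 N. Pads are 22 mm wide; open, the fingers measure 114 mm over their backs; the gripper's body (76 mm by 85 mm) begins 54 mm behind the grasp point. The pads swing forward as they close: fully open they stand 13 mm farther back than shut.
Start: joints at [64.211, 21.807, 74.336, -0, 83.858, -12.336], TCP at [0.128, 0.535, 0.231] pointing down, gripper open.
Joint ranges: [-178.18, 178.18], [-50.72, 133.34], [12.68, 142.11], [-81.47, 261.47], [9.98, 163.14], [-165.26, 165.26]. Speed limits (degrees/s): [136.94, 136.94, 180, 180, 180, 180].

INTERFACE

Orientations are given as a 3x3 rotation matrix whose columns are the frame's x, y, z axes.
In Python, from rig import env, imaging, job, models gives the robot as it stands. The module is installed in compiled form; this text tells all that it offers.
- The arm moves only by the tool jog_arm, never from a script. Its argument "plan" is text: rows parted by semicolons, each of 7 numbers parted by spaces: the turn, a rotation vector about the tool's x, y, z in degrees, then the shift along the tool's x, y, z in cm, then the closure in counts, from 0 (fully open) to 255 (shut). In form: rx ry rz x y z claw; .... A call has 1 to 10 rows; each row shifts and turns the commanded pose from where the row before left it, along the tool's axes as they then stand; what a row does not reach is not made up. A row lasts 1/12 s, in which the tool goes at most 41.7 mm and 7.16 degrees, less where a joint would pass 70% of its speed; a pose out of reach is approached as far as the arm can. A call with a gripper value outside its range is refused whole. The fingers move at their own pace and stop on an object; "grip_force" is the grip in N (left out, the last holds). Time passes only in rows, so rows that do not move let the fingers close. It gives the time, the measured TCP pose, the force, the opening and the grip force at its end, in the units of the state.
- env.observe(): the state, without advancing time (a new reading comes with each control period).
- imaging.get_image(name): name is "scene" or "top" or "wrist"; returns a dict with "pixels" (480x640x3 uint8, red, green, blue), "depth" (480x640 float32, m along the optical axis (not along the pixel's ray), 0 where there is no reading), "fov_y" (degrees; the focal length in pixels is half the picture's height over the tangent of half this angle, whatever the lens; pixels are square), "cx", "cy" (the principal point, pixels), "world_from_camera" (4x4, takes a point from camera to world coordinates). Camera axes: x right, y down, z forward; pixel columns grow to the right and rows downward; lengths in m; the calibration is good to about 2 mm. The wrist camera is an equidistant fisheye: a pixel r from the principal point sees the ray r / f radians off the axis. A picture is of the moment at which its call begins.
- job.close_job(): hands the job in; it is judged then, once.
Trained networks look in the newest picture that a camera, given by its name, has taken for a name from the list of things; names that differ only in an ending like _2 or _b are one class to them, and where a whole thing is asked for, a point or a joint stands for the part that bears it (a point fixed in the world has none). Each returns a list of dicts, best first, with "confidence" (0 to 1); they miss things now and then, are a little off and sometimes report something else, mostly with a low value. They report only what shows in the picture. A call takes as long as a camera call. They do not tell look-alikes from the thing itself.
- models.outline_of(camera, query): "region" (480x640 bool, what is visible of it) and "bbox" ([centre column, centre row, width, height] in pixels, round what is visible of it).
- models.tip_of(camera, query): "at" ([column, row] in pixels: a listed point, or the origin of a listed thing).
The state is a dict: "time_s": time; "q": joint angles; "qvel": joint speeds; "joint_efforts": joint torques, N m; "position": TCP position; "tool_rot": TCP orientation; "ft_force": force on the tool from outside, world axes, zero at the start; "wrist_torque": the same for the moment, N m; "grip_width": finger opening in m; "gripper_force": force on a finger pad.
Only numpy, scipy, OpenCV 4.12 (cv2) and the standard library are available. Lean on these libraries where they do the work, as an engineer would, in place of code of your own. Each camera call takes 0.05 s, during which the arm holds its last target. There are 200 camera calls.

## Working session

There is one attempt and no reset: what is moved stays moved. The work goes in short steps, Python scripts to look and compute and a tool call to move; the robot and the scene stay as the last step left them, time stands still between calls to the robot, and variables do not carry over. Pictures are saved under pics/ and viewed, at most 10 in all, crops included, and the job is handed in when it is done.

Besides the shell and the picture viewer there is one more tool, called after "Emit:" as a command line: name --argument value ..., lists and objects as JSON in quotes. jog_arm: Moves the arm, as the interface text tells. Its arguments: {"type":"object","properties":{"plan":{"type":"string"},"grip_force":{"type":"number"}},"required":["plan"]}

```bash
mkdir -p pics; cat > h.py <<'E'
import numpy as np, cv2
from rig import env, imaging, job, models
def f_of(im): return 240/np.tan(np.radians(im["fov_y"]/2))
def cloud(im):
    f=f_of(im); d=im["depth"]; v,u=np.mgrid[0:480,0:640]
    P=np.stack([(u-im["cx"])/f*d,(v-im["cy"])/f*d,d],-1)
    T=np.array(im["world_from_camera"]); return P@T[:3,:3].T+T[:3,3]
def save(im,n): cv2.imwrite("pics/"+n,im["pixels"][:,:,::-1])
E
python3 - <<'E'
from h import *
np.set_printoptions(precision=4,suppress=True)
for n in ("top","scene"):
    im=imaging.get_image(n); save(im,n+"0.png"); C=cloud(im); np.savez(n+".npz",C=C,px=im["pixels"])
    print(n,im["fov_y"],im["cx"],im["cy"],np.array(im["world_from_camera"]))
    for q in ("mould","pocket","boss","pin","insert","angle","brush","cup"):
        o=[(round(r["confidence"],2),[round(x) for x in r["bbox"]],np.median(C[r["region"]&(im["depth"]>0)],0)) for r in models.outline_of(n,q)[:4]] if q!="pocket" else 0
        t=[(round(r["confidence"],2),np.round(r["at"])) for r in models.tip_of(n,q)[:3]]
        print(q,o,t)
s=env.observe();print(s["position"],s["tool_rot"],s["time_s"],s["ft_force"],env.tcp_to_grasp)
E
```

```text
top 53.434405471986146 321.83000514194225 233.96723825418178 [[-0.0143 -0.9933  0.1143  0.4332]
 [-0.9997  0.0165  0.0186 -0.0771]
 [-0.0204 -0.114  -0.9933  1.1328]
 [ 0.      0.      0.      1.    ]]
mould [(0.91, [290, 211, 120, 71], array([0.6133, 0.0226, 0.0251])), (0.72, [320, 204, 15, 11], array([ 0.6171, -0.0554,  0.1371]))] [(0.92, array([290., 212.]))]
pocket 0 [(0.77, array([263., 217.]))]
boss [(0.77, [320, 203, 27, 26], array([ 0.6283, -0.0573,  0.0937]))] [(0.8, array([320., 201.]))]
pin [(0.49, [320, 204, 13, 10], array([ 0.6179, -0.0558,  0.1372]))] [(0.55, array([319., 203.])), (0.38, array([175., 284.]))]
insert [(0.83, [425, 282, 40, 43], array([ 0.4473, -0.2924,  0.0131])), (0.8, [378, 320, 27, 38], array([ 0.3595, -0.1812,  0.013 ])), (0.69, [291, 211, 120, 68], array([0.6125, 0.0227, 0.0251])), (0.66, [480, 287, 40, 31], array([ 0.4364, -0.4185,  0.0133]))] [(0.95, array([383., 319.])), (0.75, array([477., 289.])), (0.59, array([424., 282.]))]
angle [(0.57, [175, 286, 34, 56], array([0.4427, 0.2898, 0.0052]))] [(0.61, array([178., 286.]))]
brush [(0.58, [412, 16
[... 855 characters left out ...]
 40, 27], array([ 0.4454, -0.4191,  0.0151])), (0.76, [234, 227, 37, 33], array([ 0.3706, -0.1856,  0.0148])), (0.69, [198, 271, 44, 35], array([ 0.4592, -0.2966,  0.0145]))] [(0.97, array([198., 275.])), (0.64, array([138., 294.])), (0.62, array([232., 230.]))]
angle [(0.56, [424, 188, 32, 35], array([0.4531, 0.2863, 0.008 ]))] [(0.75, array([423., 190.]))]
brush [(0.59, [258, 376, 24, 96], array([ 0.7259, -0.274 ,  0.0193]))] [(0.73, array([254., 376.]))]
cup [(0.67, [491, 246, 43, 53], array([0.7078, 0.2664, 0.0588]))] [(0.81, array([480., 260.]))]
[0.128  0.5349 0.2313] [[-0.9726  0.2327  0.    ]
 [ 0.2327  0.9726 -0.    ]
 [-0.     -0.     -1.    ]] 1.6 [ 1.3553  0.426  -0.0061] -0.0187
```

```bash
python3 - <<'E'
import cv2
a=cv2.imread("pics/top0.png")[140:350,140:520]; cv2.imwrite("pics/top0c.png",cv2.resize(a,None,fx=2.1,fy=2.1,interpolation=cv2.INTER_CUBIC))
a=cv2.imread("pics/scene0.png")[160:430,100:520]; cv2.imwrite("pics/scene0c.png",cv2.resize(a,None,fx=1.9,fy=1.9,interpolation=cv2.INTER_CUBIC))
E
```

```text
(no output)
```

View pics/top0c.png

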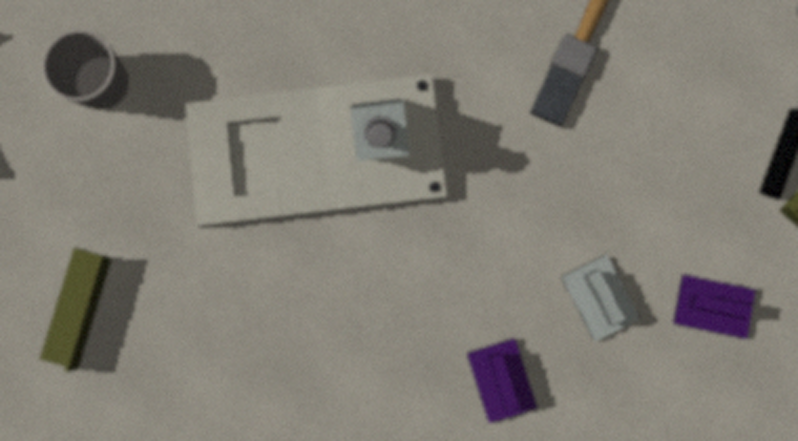

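View pics/scene0c.png

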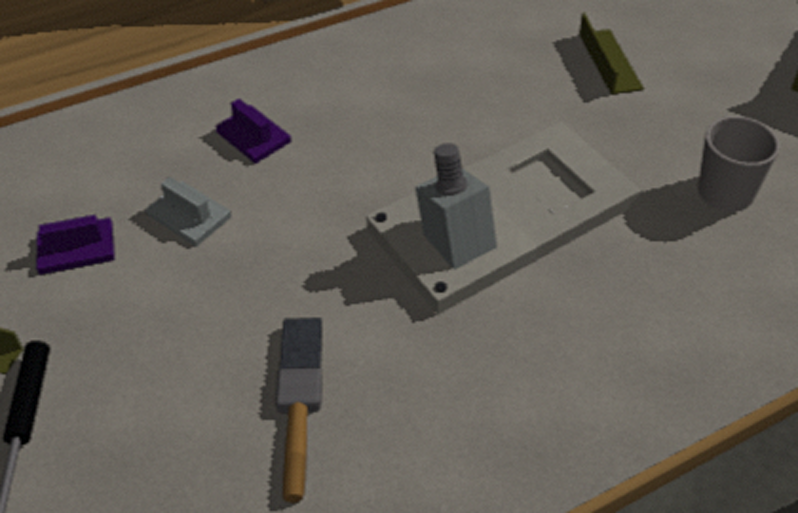

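```bash
cat >> h.py <<'E'
def rect(P,zlo,zhi,c,r):
    m=(P[...,2]>zlo)&(P[...,2]<zhi)&(np.hypot(P[...,0]-c[0],P[...,1]-c[1])<r)
    (x,y),(w,h),a=cv2.minAreaRect((P[m][:,:2]*1000).astype(np.float32))
    return np.round([x,y,w,h,a,m.sum(),1000*np.median(P[m][:,2])],1)
E
python3 - <<'E'
from h import *
for n in ("top","scene"):
    P=np.load(n+".npz")["C"]
    print(n,"bench",np.median(P[(np.abs(P[...,2])<.01)&(np.hypot(P[...,0]-.45,P[...,1])<.1)][:,2]))
    print(" mould",rect(P,.02,.03,(.62,.02),.17))
    print(" ins plate",rect(P,.007,.018,(.445,-.295),.065))
    print(" ins rib",rect(P,.036,.048,(.445,-.295),.05))
    print(" boss/mouth",rect(P,.085,.105,(.62,-.056),.06))
    print(" pin top",rect(P,.13,.16,(.62,-.056),.06))
    print(" floor",rect(P,.009,.017,(.605,.085),.055))
E
```

```text
top bench 0.0012821103439700776
 mould [ 617.8   19.9  141.3  280.5    5.7 5327.    25.3]
 ins plate [ 444.  -291.2   84.7  102.2   29.7  625.    12.3]
 ins rib [ 447.8 -295.5   59.    14.4   24.6  176.    42.2]
 boss/mouth [626.2 -54.8  58.5  55.9   5.7 513.   95.6]
 pin top [612.7 -56.6  23.3  23.7  89.1 117.  138.6]
 floor [612.4  85.4  83.   59.5   6.  806.   13.2]
scene bench 0.002918503424903074
 mould [ 617.5   23.8  144.7  285.8    5.8 4434.    26.5]
 ins plate [ 454.9 -305.3   83.9   86.9   23.4  522.    13.4]
 ins rib [ 448.3 -293.3   61.5   16.1   24.1  190.    42.9]
 boss/mouth [626.6 -51.2  61.1  59.6   4.4 586.   96.8]
 pin top [615.  -53.7  29.2  24.4   4.5 141.  138.6]
 floor [605.2  92.3  79.1  55.3   5.9 582.   14.5]
```

Emit:
jog_arm --plan "0 0 0 -3.11 -2.55 0 0;0 0 0 -3.11 -2.55 0 0;0 0 0 -3.11 -2.55 0 0;0 0 0 -3.11 -2.55 0 0;0 0 0 -3.11 -2.55 0 0;0 0 0 -3.11 -2.55 0 0;0 0 0 -3.11 -2.55 0 0;0 0 0 -3.11 -2.55 0 0;0 0 0 -3.11 -2.55 0 0;0 0 0 -3.11 -2.55 0 0"

```text
time_s: 2.43
position: [0.3719, 0.2127, 0.2316]
tool_rot: [[-0.973, 0.233, 0.001], [0.233, 0.973, 0.0], [-0.001, 0.0, -1.0]]
ft_force: [1.0, 0.9, 0.6]
grip_width: 0.0852
gripper_force: 0.0
```

Emit:
jog_arm --plan "0 0 0 -3.11 -2.55 0 0;0 0 0 -3.11 -2.55 0 0;0 0 0 -1.19 -3.88 0 0;0 0 0 -1.19 -3.88 0 0;0 0 0 -1.19 -3.88 0 0;0 0 0 -1.19 -3.88 0 0;0 0 0 -1.19 -3.88 0 0;0 0 0 -1.19 -3.88 0 0;0 0 0 -1.19 -3.88 0 0;0 0 0 -1.19 -3.88 0 0"

```text
time_s: 3.27
position: [0.4398, -0.1757, 0.2316]
tool_rot: [[-0.972, 0.233, 0.001], [0.233, 0.972, -0.0], [-0.001, -0.0, -1.0]]
ft_force: [0.3, 0.8, 0.1]
grip_width: 0.0854
gripper_force: 0.0
```

Emit:
jog_arm --plan "0 0 0 -1.19 -3.88 0 0;0 0 0 -1.19 -3.88 0 0;0 0 0 -1.19 -3.88 0 0;0 0 7.1 0 0 0 0;0 0 7.1 0 0 0 0;0 0 7.1 0 0 0 0;0 0 7.1 0 0 0 0;0 0 7.1 0 0 0 0;0 0 7.1 0 0 0 0;0 0 7.1 0 0 0 0"

```text
time_s: 4.1
position: [0.4477, -0.2951, 0.2313]
tool_rot: [[-0.446, 0.895, 0.0], [0.895, 0.446, -0.0], [-0.0, 0.0, -1.0]]
ft_force: [0.3, 0.1, 0.1]
grip_width: 0.0851
gripper_force: 0.0
```

Emit:
jog_arm --plan "0 0 7.1 0 0 0 0;0 0 7.1 0 0 0 0;0 0 7.1 0 0 0 0;0 0 7.1 0 0 0 0;0 0 7.1 0 0 0 0;0 0 7.1 0 0 0 0;0 0 7.1 0 0 0 0;0 0 7.1 0 0 0 0;0 0 7.1 0 0 0 0;0 0 7.1 0 0 0 0"

```text
time_s: 4.93
position: [0.4477, -0.2951, 0.2313]
tool_rot: [[0.701, 0.713, -0.0], [0.713, -0.701, -0.0], [-0.0, 0.0, -1.0]]
ft_force: [-0.3, -0.6, -0.6]
grip_width: 0.085
gripper_force: 0.0
```

Emit:
jog_arm --plan "0 0 7 0 0 0 0;0 0 7 0 0 0 0;0 0 6.9 0 0 0 0;0 0 0 0 0 0 0;0 0 0 0 0 0 0"

```text
time_s: 5.35
position: [0.4477, -0.2951, 0.2313]
tool_rot: [[0.905, 0.425, -0.0], [0.425, -0.905, 0.0], [0.0, -0.0, -1.0]]
ft_force: [0.1, 1.0, -0.7]
grip_width: 0.0859
gripper_force: 0.0
```

```bash
cat >> h.py <<'E'
def wcloud(im):
    f=f_of(im); d=im["depth"].astype(float); v,u=np.mgrid[0:480,0:640]
    x,y=u-im["cx"],v-im["cy"]; r=np.hypot(x,y)+1e-9; th=r/f; t=np.tan(np.minimum(th,1.4))
    P=np.stack([x/r*t*d,y/r*t*d,d],-1)
    P[(d<=0)|(th>1.2)]=np.nan
    T=np.array(im["world_from_camera"]); return P@T[:3,:3].T+T[:3,3]
E
python3 - <<'E'
from h import *
im=imaging.get_image("wrist"); save(im,"w0.png"); P=wcloud(im)
print("ins rib",rect(P,.035,.048,(.445,-.295),.05)," plate",rect(P,.007,.018,(.445,-.295),.055))
s=env.observe();print(s["position"],s["tool_rot"],s["q"],s["time_s"])
E
```

```text
ins rib [ 447.3 -295.2   60.1   13.7   25.4  983.    41.6]  plate [ 446.3 -295.6   80.4   56.4   25.3 3388.    11.6]
[ 0.44773163 -0.29506832  0.23130295] [[ 9.05085036e-01  4.25230617e-01 -1.69241452e-05]
 [ 4.25230617e-01 -9.05085035e-01  4.60320000e-05]
 [ 4.25642520e-06 -4.88595391e-05 -9.99999999e-01]] [-4.60444137e+01  2.04222804e+01  7.65187261e+01  1.14095095e-03
  8.30615652e+01  1.87901869e+01] 5.4
```

View pics/w0.png

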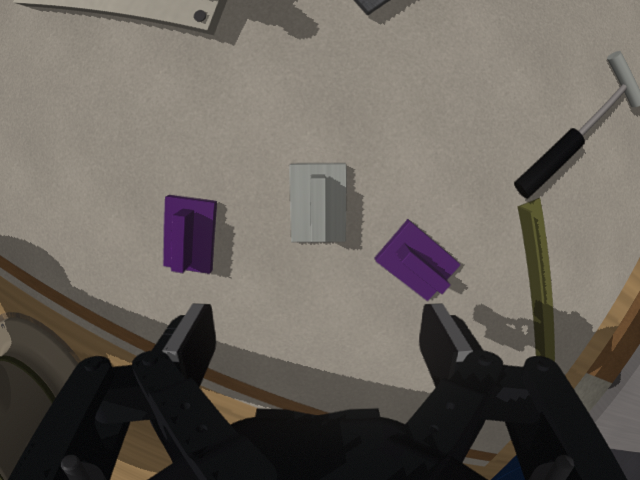

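Emit:
jog_arm --plan "0 0 0 -0.08 0 4 0;0 0 0 0 0 4 0;0 0 0 0 0 4 0;0 0 0 0 0 4 0;0 0 0 0 0 3 0;0 0 0 0 0 1.5 0;0 0 0 0 0 0.95 0;0 0 0 0 0 0 0;0 0 0 0 0 0 255;0 0 0 0 0 0 255" --grip_force 60

```text
time_s: 6.23
position: [0.4476, -0.296, 0.0181]
tool_rot: [[0.906, 0.423, 0.002], [0.423, -0.906, -0.002], [0.001, 0.002, -1.0]]
ft_force: [0.6, 0.3, 0.3]
grip_width: 0.0635
gripper_force: 0.0
```

Emit:
jog_arm --plan "0 0 0 0 0 0 255;0 0 0 0 0 0 255;0 0 0 0 0 0 255;0 0 0 0 0 0 255;0 0 0 0 0 0 255;0 0 0 0 0 0 255;0 0 0 0 0 0 255;0 0 0 0 0 0 255"

```text
time_s: 6.9
position: [0.4473, -0.2957, 0.0175]
tool_rot: [[0.907, 0.422, 0.001], [0.422, -0.907, -0.001], [0.0, 0.001, -1.0]]
ft_force: [-1.0, 0.3, 6.6]
grip_width: 0.0129
gripper_force: 59.9
```

Emit:
jog_arm --plan "0 0 0 0 0 -1 255;0 0 0 0 0 -3 255;0 0 0 0 0 -4 255;0 0 0 0 0 -4 255;0 0 0 0 0 -4 255;0 0 0 0 0 -4 255;0 0 0 0 0 -3 255;0 0 0 2.81 -2.505 0 255;0 0 0 2.81 -2.505 0 255;0 0 0 2.81 -2.505 0 255"

```text
time_s: 7.73
position: [0.4916, -0.1905, 0.2476]
tool_rot: [[0.907, 0.42, 0.0], [0.42, -0.907, -0.0], [0.0, 0.0, -1.0]]
ft_force: [0.7, 0.4, -2.1]
grip_width: 0.0132
gripper_force: 58.9
```

Emit:
jog_arm --plan "0 0 0 2.81 -2.505 0 255;0 0 0 2.81 -2.505 0 255;0 0 0 2.81 -2.505 0 255;0 0 0 2.81 -2.505 0 255;0 0 0 2.81 -2.505 0 255;0 0 0 2.81 -2.505 0 255;0 0 0 2.81 -2.505 0 255;0 0 0 2.81 -2.505 0 255;0 0 6.4 0 0 0 255;0 0 6.4 0 0 0 255"

```text
time_s: 8.57
position: [0.6109, 0.087, 0.2465]
tool_rot: [[0.978, 0.209, -0.001], [0.209, -0.978, 0.0], [-0.001, -0.0, -1.0]]
ft_force: [-1.2, -0.9, -1.8]
grip_width: 0.013
gripper_force: 59.0
```

Emit:
jog_arm --plan "0 0 6.5 0 0 0 255;0 0 0 0 0 0 255;0 0 0 0 0 0 255;0 0 0 0 0 0 255"

```text
time_s: 8.9
position: [0.6108, 0.0847, 0.2469]
tool_rot: [[0.995, 0.101, -0.0], [0.101, -0.995, 0.0], [-0.0, -0.0, -1.0]]
ft_force: [-0.2, 0.5, -2.0]
grip_width: 0.013
gripper_force: 59.0
```

```bash
python3 - <<'E'
from h import *
im=imaging.get_image("wrist"); save(im,"w1.png"); P=wcloud(im)
s=env.observe();print(s["position"],s["tool_rot"],s["q"],s["time_s"],s["grip_width"],s["ft_force"])
z=s["position"][2]; print("rib/plate z",z)
print("plate",rect(P,z-.015,z+.004,s["position"][:2],.06))
print("rib",rect(P,z+.018,z+.032,s["position"][:2],.045))
print("mould",rect(P,.02,.03,(.62,.02),.17))
print("floor",rect(P,.009,.017,(.611,.085),.055))
im=imaging.get_image("top"); save(im,"t1.png"); P=cloud(im)
print("plate",rect(P,z-.015,z+.004,s["position"][:2],.06))
E
```

```text
[0.61087928 0.08463585 0.24698093] [[ 9.94909968e-01  1.00767717e-01 -1.47379644e-04]
 [ 1.00767719e-01 -9.94909979e-01  5.91568527e-06]
 [-1.46033369e-04 -2.07366849e-05 -9.99999989e-01]] [-3.09544300e+00  2.81673621e+01  6.11985762e+01 -1.17541515e-04
  9.06425120e+01  8.11211748e+01] 8.95 0.012750375862172491 [ 0.08692349 -0.30308071 -2.19105549]
rib/plate z 0.24698093240578203
plate [6.216e+02 8.630e+01 5.840e+01 5.660e+01 5.700e+00 9.812e+03 2.410e+02]
rib [ 611.8   83.3   60.3   37.7   26.7 6339.   271. ]
mould [6.1680e+02 2.0300e+01 1.4020e+02 2.8130e+02 5.8000e+00 1.7539e+04
 2.4700e+01]
floor [ 625.    86.7   51.7   60.7    5.9 2899.    12.7]
plate [590.2  81.8  38.1  56.    7.2 101.  241.1]
```

View pics/w1.png

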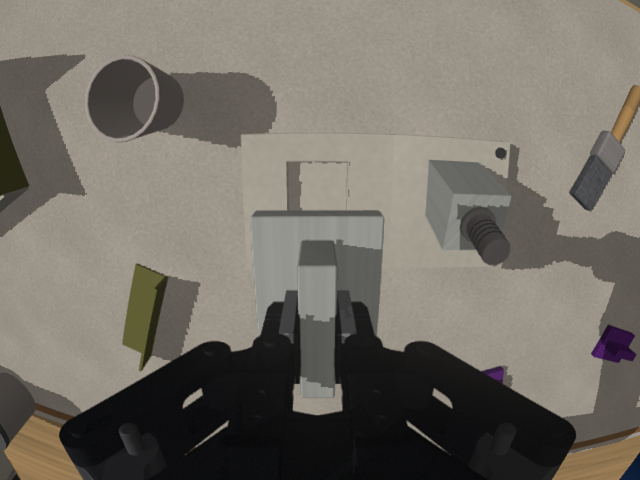

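Emit:
jog_arm --plan "0 0 0 -0.07 0 3 255;0 0 0 0 0 4 255;0 0 0 0 0 4 255;0 0 0 0 0 4 255;0 0 0 0 0 3 255;0 0 0 0 0 1.5 255;0 0 0 0 0 0.4 255;0 0 0 0 0 0 255;0 0 0 0 0 0 255;0 0 0 0 0 0 255"

```text
time_s: 9.83
position: [0.6113, 0.0847, 0.0496]
tool_rot: [[0.995, 0.099, 0.003], [0.099, -0.995, -0.0], [0.003, 0.0, -1.0]]
ft_force: [0.2, 0.5, -1.6]
grip_width: 0.0131
gripper_force: 59.0
```

```bash
python3 - <<'E'
from h import *
s=env.observe();print(s["position"],s["tool_rot"],s["ft_force"])
u=np.array([.995,.1]);v=np.array([-.1,.995])
for n in("wrist","top","scene"):
    im=imaging.get_image(n); save(im,n+"2.png"); P=wcloud(im) if n=="wrist" else cloud(im)
    z=s["position"][2]-.0175+.012; p=s["position"][:2]
    for nm,lo,hi,r in (("plate",z-.005,z+.005,.055),("slab",.02,.031,.2),("floor",.009,.018,.06)):
        m=(P[...,2]>lo)&(P[...,2]<hi)&(np.hypot(P[...,0]-p[0],P[...,1]-p[1])<r)
        if m.sum()<5: continue
        a=P[m][:,:2]@u*1000;b=P[m][:,:2]@v*1000
        print(n,nm,m.sum(),"u",np.percentile(a,[.5,99.5]).round(1),"v",np.percentile(b,[.5,99.5]).round(1))
print("tool u,v",p@u*1000,p@v*1000)
w=cv2.imread("pics/wrist2.png")[100:420,160:480]; cv2.imwrite("pics/w2c.png",cv2.resize(w,(580,580)))
E
```

```text
[0.61128089 0.08468192 0.04960806] [[ 9.95102044e-01  9.88021963e-02  3.17000132e-03]
 [ 9.88032823e-02 -9.95106967e-01 -1.87453049e-04]
 [ 3.13596963e-03  4.99741448e-04 -9.99994958e-01]] [ 0.21999917  0.50567436 -1.58022721]
wrist plate 9415 u [603.2 656.5] v [-4.2 51.4]
wrist slab 63528 u [549.2 729.5] v [-164.6  170.4]
wrist floor 778 u [651.4 654.9] v [-6.1 53.7]
top plate 24 u [577.7 604.5] v [-5.5 44. ]
top slab 3322 u [546.9 689.8] v [-174.4  124.1]
top floor 26 u [576.2 618.7] v [-6.   4.1]
scene plate 455 u [577.8 658.5] v [-3.5 52.9]
scene slab 3754 u [547.2 738.7] v [-174.1  169.6]
scene floor 130 u [572.7 651.3] v [ 3.7 57. ]
tool u,v 616.692682110705 23.13041883613553
```

View pics/w2c.png

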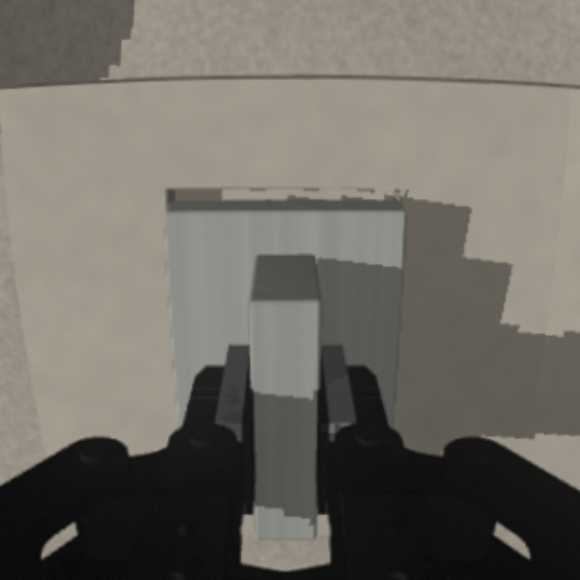

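```bash
python3 - <<'E'
from h import *
im=imaging.get_image("wrist"); P=wcloud(im); u=np.array([.995,.1]);v=np.array([-.1,.995])
T=np.array(im["world_from_camera"]);print("cam",T[:3,3],"u",T[:2,3]@u)
s=env.observe();print(s["position"],s["position"][:2]@u)
for c in(265,290,320,350,375):
    print(c,[(r,round(P[r,c,:2]@u*1000,1),round(P[r,c,:2]@v*1000,1),round(P[r,c,2]*1000,1),int(im["pixels"][r,c].sum())//3) for r in range(199,222)])
E
```

```text
cam [0.68656692 0.09274983 0.19145188] u 0.6924090708639925
[0.61068992 0.0847204  0.04876799] 0.6161085060655006
265 [(199, np.float64(659.3), np.float64(47.5), np.float64(24.5), 149), (200, np.float64(658.8), np.float64(47.5), np.float64(24.5), 149), (201, np.float64(658.3), np.float64(47.6), np.float64(24.5), 152), (202, np.float64(657.9), np.float64(47.6), np.float64(24.6), 135), (203, np.float64(654.8), np.float64(49.4), np.float64(12.2), 112), (204, np.float64(654.3), np.float64(49.4), np.float64(12.0), 100), (205, np.float64(653.6), np.float64(49.6), np.float64(11.0), 96), (206, np.float64(653.7), np.float64(49.2), np.float64(13.8), 95), (207, np.float64(652.7), np.float64(49.5), np.float64(11.8), 96), (208, np.float64(652.7), np.float64(49.2), np.float64(14.0), 95), (209, np.float64(651.9), np.float64(49.4), np.float64(12.7), 95), (210, np.float64(651.2), np.float64(49.5), np.float64(11.8), 91), (211, np.float64(656.0), np.float64(46.2), np.float64(34.9), 81), (212, np.float64(655.8), np.float64(46.1), np.float64(35.6), 80), (213, np.float64(655.9), np.float64(45.8), np.float
[... 5993 characters left out ...]
at64(-1.7), np.float64(34.6), 86), (212, np.float64(655.8), np.float64(-1.5), np.float64(36.1), 78), (213, np.float64(655.9), np.float64(-1.2), np.float64(38.2), 79), (214, np.float64(656.0), np.float64(-0.8), np.float64(40.5), 79), (215, np.float64(656.0), np.float64(-0.6), np.float64(42.1), 83), (216, np.float64(655.4), np.float64(-0.6), np.float64(41.7), 111), (217, np.float64(655.0), np.float64(-0.7), np.float64(41.6), 135), (218, np.float64(655.0), np.float64(-0.4), np.float64(43.3), 140), (219, np.float64(654.3), np.float64(-0.6), np.float64(42.5), 142), (220, np.float64(654.2), np.float64(-0.4), np.float64(43.6), 142), (221, np.float64(653.6), np.float64(-0.5), np.float64(42.9), 142)]
```

Emit:
jog_arm --plan "0 0 0 0 0 0.5 255;0 0 0 0 0 0.4 255;0 0 0 0 0 0.3 255;0 0 0 0 0 0.3 255;0 0 0 0 0 0.2 255;0 0 0 0 0 0 255;0 0 0 0 0 0 255"

```text
time_s: 10.62
position: [0.6104, 0.0847, 0.0307]
tool_rot: [[0.995, 0.098, 0.0], [0.098, -0.995, 0.0], [0.0, -0.0, -1.0]]
ft_force: [-0.1, -0.2, -1.4]
grip_width: 0.0128
gripper_force: 59.0
```

Emit:
jog_arm --plan "0 0 0 0 0 0.08 255;0 0 0 0 0 0 255;0 0 0 0 0 0 255"

```text
time_s: 10.87
position: [0.6104, 0.0847, 0.0305]
tool_rot: [[0.995, 0.098, 0.0], [0.098, -0.995, -0.0], [0.0, 0.0, -1.0]]
ft_force: [-2.3, -0.1, 4.6]
grip_width: 0.0131
gripper_force: 59.8
```

Emit:
jog_arm --plan "0 0 0 0 0 0 120;0 0 0 0 0 0 120;0 0 0 0 0 0 120;0 0 0 0 0 0 120;0 0 0 0 0 -1 120;0 0 0 0 0 -3 120;0 0 0 0 0 -4 100;0 0 0 0 0 -4 60;0 0 0 0 0 -4 0;0 0 0 0 0 -4 0"

```text
time_s: 11.7
position: [0.6098, 0.0848, 0.233]
tool_rot: [[0.995, 0.098, 0.001], [0.098, -0.995, -0.0], [0.001, 0.0, -1.0]]
ft_force: [0.5, 0.3, -0.0]
grip_width: 0.0852
gripper_force: 0.0
```

```bash
python3 - <<'E'
from h import *
s=env.observe();print(s["position"],s["tool_rot"],s["time_s"])
im=imaging.get_image("wrist"); save(im,"w3.png"); P=wcloud(im)
print("rib",rect(P,.048,.062,(.611,.085),.045))
m=(np.hypot(P[...,0]-.611,P[...,1]-.085)<.045)&(P[...,2]<.035); q=P[m]; A=np.c_[q[:,:2]-[.611,.085],np.ones(len(q))]
print("plate plane",np.linalg.lstsq(A,q[:,2],rcond=None)[0],"n",m.sum())
for n,Q in(("w",P),("t",cloud(imaging.get_image("top")))):
  print(n,"mouth",rect(Q,.083,.105,(.62,-.055),.06),"pin top",rect(Q,.132,.16,(.62,-.055),.05))
  a=np.radians(5.75);c,si=np.cos(a),np.sin(a)
  ux=np.array([c,si,0]);bz=-np.sin(np.radians(15))*ux+np.array([0,0,np.cos(np.radians(15))]);print("bz",bz)
  o=np.array([.6243,-.0548,.094]); d=Q-o; h=d@bz; r=np.linalg.norm(d-h[...,None]*bz,axis=-1)
  m=(h>.042)&(h<.05)&(r<.02); q=Q[m]; print("top disc",m.sum(),np.median(q,0), h[m].mean(), "axis off",np.median(q-o-h[m][:,None]*bz,0))
E
python3 -c "
import cv2;w=cv2.imread('pics/w3.png');cv2.imwrite('pics/w3c.png',w[80:480,120:640])"
```

```text
[0.60984075 0.08479635 0.23303629] [[ 9.95139176e-01  9.84749066e-02  8.44922958e-04]
 [ 9.84749630e-02 -9.95139528e-01 -2.53344754e-05]
 [ 8.38321424e-04  1.08415086e-04 -9.99999643e-01]] 11.7
rib [610.   85.3  60.9  12.8   5.9 997.   54.6]
plate plane [-0.00158399 -0.00161425  0.02409644] n 5547
w mouth [ 625.1  -53.7   59.8   57.8    5.4 3243.    96.5] pin top [612.5 -54.4  26.6  24.7  20.2 837.  137.9]
bz [-0.2575168  -0.02593058  0.96592583]
top disc 711 [ 0.61269635 -0.05351361  0.13830757] 0.0457859144237838 axis off [2.08396035e-04 2.48666424e-03 9.46929240e-05]
t mouth [626.6 -54.8  59.3  55.8   5.5 523.   95.5] pin top [612.9 -56.6  23.5  24.4  89.9 117.  138.9]
bz [-0.2575168  -0.02593058  0.96592583]
top disc 109 [ 0.61157956 -0.05753802  0.13883869] 0.04645877818666642 axis off [-5.67563846e-04 -1.50017086e-03 -5.37008611e-05]
```

View pics/w3c.png

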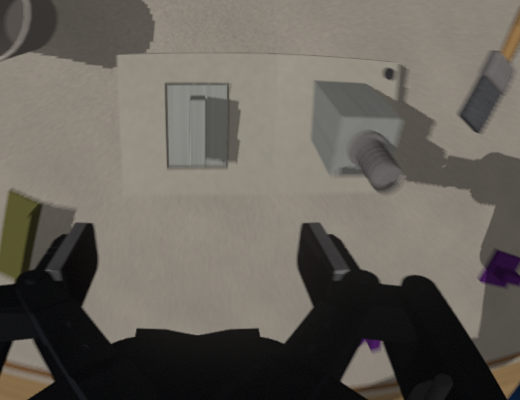

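Emit:
jog_arm --plan "0 0 0 -0.64 3.5 0 0;0 0 0 -0.64 3.5 0 0;0 0 0 -0.64 3.5 0 0;0 0 0 -0.63 3.5 0 0;0 5 0 0 0 0 0;0 5 0 0 0 0 0;0 5 0 0 0 0 0;0 0 0 0 0 0 0;0 0 0 0 0 0 0;0 0 0 0 0 0 0"

```text
time_s: 12.63
position: [0.5991, -0.0571, 0.2304]
tool_rot: [[0.962, 0.099, 0.256], [0.095, -0.995, 0.025], [0.258, 0.0, -0.966]]
ft_force: [-0.6, -0.7, -0.9]
grip_width: 0.0848
gripper_force: 0.0
```

```bash
cat > m.py <<'E'
from h import *
from scipy.optimize import least_squares
np.set_printoptions(precision=2,suppress=True)
s=env.observe();p=s["position"];R=np.array(s["tool_rot"]);print(p*1000,R.round(3).tolist(),s["time_s"],s["q"])
a=np.radians(5.75);ux=np.array([np.cos(a),np.sin(a),0]);t=np.radians(15)
bz=-np.sin(t)*ux+np.array([0,0,np.cos(t)]);by=np.array([-np.sin(a),np.cos(a),0]);bx=np.cross(by,bz);B=np.c_[bx,by,bz];o=np.array([.6240,-.0546,.094])
def grip(Q):
    L=(Q-o)@B; r=np.hypot(L[...,0],L[...,1]); m=(L[...,2]>.010)&(L[...,2]<.044)&(r<.020); q=L[m][:,:2]*1000
    f=least_squares(lambda c:np.hypot(q[:,0]-c[0],q[:,1]-c[1])-13,[0,0],loss="soft_l1").x
    m2=(L[...,2]>.041)&(L[...,2]<.054)&(r<.010); return f,m.sum(),1000*np.median(L[m2][:,2]) if m2.any() else None
for n in("wrist","top","scene"):
    im=imaging.get_image(n); save(im,"pin_"+n+".png"); print(n,"grip axis in boss xy mm, n, top h:",grip(wcloud(im) if n=="wrist" else cloud(im)))
print("TCP in boss frame mm",(p-o)@B*1000,"rot err deg",np.degrees(cv2.Rodrigues(R.T@np.c_[bx,-by,-bz])[0].ravel()))
E
python3 m.py
```

```text
[599.06 -57.13 230.43] [[0.962, 0.099, 0.256], [0.095, -0.995, 0.025], [0.258, 0.0, -0.966]] 12.6333 [-19.45  20.9   77.42   6.74  68.25  63.13]
wrist grip axis in boss xy mm, n, top h: (array([-1.45,  0.47]), np.int64(471), np.float64(46.146775538668344))
top grip axis in boss xy mm, n, top h: (array([0., 0.]), np.int64(0), None)
scene grip axis in boss xy mm, n, top h: (array([0.11, 3.1 ]), np.int64(197), np.float64(47.65371151512421))
TCP in boss frame mm [ 11.09  -0.02 138.27] rot err deg [ 0.04  0.07 -0.09]
```

View pics/pin_wrist.png

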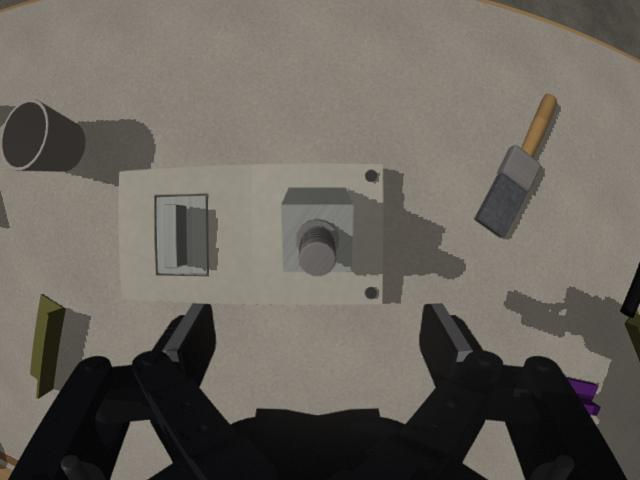

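Emit:
jog_arm --plan "0 0 0 -1.15 0 2 0;0 0 0 0 0 3 0;0 0 0 0 0 2 0;0 0 0 0 0 1 0;0 0 0 0 0 0 0;0 0 0 0 0 0 0;0 0 0 0 0 0 0"

```text
time_s: 13.37
position: [0.6089, -0.0563, 0.1512]
tool_rot: [[0.961, 0.099, 0.259], [0.095, -0.995, 0.025], [0.261, 0.001, -0.965]]
ft_force: [-0.1, 0.3, 0.0]
grip_width: 0.0854
gripper_force: 0.0
```

```bash
python3 m.py
```

```text
[608.91 -56.29 151.16] [[0.961, 0.099, 0.259], [0.095, -0.995, 0.025], [0.261, 0.001, -0.965]] 13.3667 [-19.03  26.03  83.23   7.39  57.16  62.03]
wrist grip axis in boss xy mm, n, top h: (array([-1.47,  0.46]), np.int64(1134), np.float64(46.23040850362044))
top grip axis in boss xy mm, n, top h: (array([0., 0.]), np.int64(0), None)
scene grip axis in boss xy mm, n, top h: (array([0.09, 2.85]), np.int64(197), np.float64(47.730000852552564))
TCP in boss frame mm [ 0.12 -0.17 59.14] rot err deg [ 0.07 -0.11 -0.08]
```

Emit:
jog_arm --plan "0 0 0 -0.1 -0.05 1.5 0;0 0 0 0 0 1.5 0;0 0 0 0 0 1.2 0;0 0 0 0 0 0.6 0;0 0 0 0 0 0 0;0 0 0 0 0 0 0"

```text
time_s: 14.02
position: [0.6198, -0.0546, 0.1034]
tool_rot: [[0.961, 0.098, 0.258], [0.095, -0.995, 0.025], [0.259, 0.0, -0.966]]
ft_force: [0.1, -0.5, -1.2]
grip_width: 0.0857
gripper_force: 0.0
```

Emit:
jog_arm --plan "0 0 0 0 0 0 255;0 0 0 0 0 0 255;0 0 0 0 0 0 255;0 0 0 0 0 0 255;0 0 0 0 0 0 255;0 0 0 0 0 0 255;0 0 0 0 0 0 255;0 0 0 0 0 0 255" --grip_force 50

```text
time_s: 14.68
position: [0.6197, -0.0546, 0.1036]
tool_rot: [[0.961, 0.098, 0.258], [0.095, -0.995, 0.025], [0.259, 0.0, -0.966]]
ft_force: [-3.0, -0.8, 6.0]
grip_width: 0.0247
gripper_force: 48.9
```

```bash
cat > st.py <<'E'
from m import *
print("ft boss",B.T@s["ft_force"],"torque tool",R.T@s["wrist_torque"],s["grip_width"],s["gripper_force"])
E
python3 st.py
```

```text
[619.72 -54.65 103.59] [[0.961, 0.098, 0.258], [0.095, -0.995, 0.025], [0.259, 0.0, -0.966]] 14.6833 [-18.49  30.19  84.91   7.78  51.39  61.72]
wrist grip axis in boss xy mm, n, top h: (array([-1.05,  0.56]), np.int64(3902), np.float64(46.16937721619971))
top grip axis in boss xy mm, n, top h: (array([0., 0.]), np.int64(0), None)
scene grip axis in boss xy mm, n, top h: (array([0.89, 0.8 ]), np.int64(241), np.float64(47.67724721647389))
TCP in boss frame mm [-1.64  0.38 10.37] rot err deg [ 0.05 -0.03 -0.09]
ft boss [-1.39 -0.48  6.62] torque tool [-0.03 -0.43  0.05] 0.024729863587945596 48.87980818748474
```

Emit:
jog_arm --plan "0 0 0 0 0 -0.2 255;0 0 0 0 0 -0.3 255;0 0 0 0 0 -0.3 255;0 0 0 0 0 -0.2 255;0 0 0 0 0 0 255;0 0 0 0 0 0 255;0 0 0 0 0 0 255"

```text
time_s: 15.42
position: [0.617, -0.0547, 0.1127]
tool_rot: [[0.961, 0.098, 0.257], [0.095, -0.995, 0.026], [0.259, -0.0, -0.966]]
ft_force: [-0.0, 0.4, -1.8]
grip_width: 0.025
gripper_force: 49.2
```

```bash
python3 st.py
```

```text
[616.99 -54.73 112.67] [[0.961, 0.098, 0.257], [0.095, -0.995, 0.026], [0.259, -0.0, -0.966]] 15.4167 [-18.59  29.33  84.7    7.7   52.51  61.79]
wrist grip axis in boss xy mm, n, top h: (array([-0.84,  0.68]), np.int64(3594), np.float64(53.75338886338267))
top grip axis in boss xy mm, n, top h: (array([0., 0.]), np.int64(0), None)
scene grip axis in boss xy mm, n, top h: (array([1.04, 1.21]), np.int64(248), np.float64(49.95618409388427))
TCP in boss frame mm [-1.91  0.57 19.84] rot err deg [ 0.02  0.02 -0.1 ]
ft boss [-0.42  0.44 -1.73] torque tool [ 0.01 -0.21 -0.01] 0.02497381415754434 49.15952503681183
```

Emit:
jog_arm --plan "0 0 0 0 0 -0.3 255;0 0 0 0 0 -0.4 255;0 0 0 0 0 -0.4 255;0 0 0 0 0 -0.4 255;0 0 0 0 0 -0.3 255;0 0 0 0 0 -0.2 255;0 0 0 0 0 0 255;0 0 0 0 0 0 255;0 0 0 0 0 0 255;0 0 0 0 0 0 255"

```text
time_s: 16.4
position: [0.6118, -0.0553, 0.1319]
tool_rot: [[0.961, 0.098, 0.257], [0.095, -0.995, 0.026], [0.258, -0.0, -0.966]]
ft_force: [-0.3, -1.2, -3.4]
grip_width: 0.025
gripper_force: 49.2
```

```bash
cat >> st.py <<'E'
Q=wcloud(imaging.get_image("wrist")); L=(Q-o)@B*1000; r=np.hypot(L[...,0],L[...,1])
h=L[...,2][(r<9)&(L[...,2]>50)&(L[...,2]<85)];print("top h hist",np.histogram(h,range(50,86,2)))
h=L[...,2][(r>13.5)&(r<18)&(L[...,2]>20)&(L[...,2]<48)];print("collar top",np.histogram(h,range(20,50,2)))
print("rib",rect(Q,.048,.062,(.611,.085),.045))
c=cv2.imread("pics/pin_scene.png")[200:310,290:420];cv2.imwrite("pics/fin.png",cv2.resize(c,None,fx=5,fy=5,interpolation=cv2.INTER_CUBIC))
E
python3 st.py
```

```text
[611.85 -55.25 131.89] [[0.961, 0.098, 0.257], [0.095, -0.995, 0.026], [0.258, -0.0, -0.966]] 16.4 [-18.82  27.58  84.15   7.54  54.83  61.91]
wrist grip axis in boss xy mm, n, top h: (array([-0.02,  0.85]), np.int64(1454), None)
top grip axis in boss xy mm, n, top h: (array([0., 0.]), np.int64(0), None)
scene grip axis in boss xy mm, n, top h: (array([-0.07,  3.4 ]), np.int64(157), np.float64(46.54531480722347))
TCP in boss frame mm [-1.93  0.57 39.75] rot err deg [ 0.02  0.02 -0.1 ]
ft boss [-1.32 -1.21 -3.21] torque tool [-0.07 -0.24  0.02] 0.02496678343804751 49.16598200798035
top h hist (array([   0,    0,    0,    0,    0,    0,    0,    0,    0,    0,    0,
          6, 1325,  389,    0,    0,    0]), array([50, 52, 54, 56, 58, 60, 62, 64, 66, 68, 70, 72, 74, 76, 78, 80, 82,
       84]))
collar top (array([  0,   0,   0,   0,   4,  74, 192, 350,   2,   1,   1,  26,  38,
        41]), array([20, 22, 24, 26, 28, 30, 32, 34, 36, 38, 40, 42, 44, 46, 48]))
rib [ 609.9   84.8   59.7   15.6    6.1 1704.    54.3]
```

View pics/fin.png

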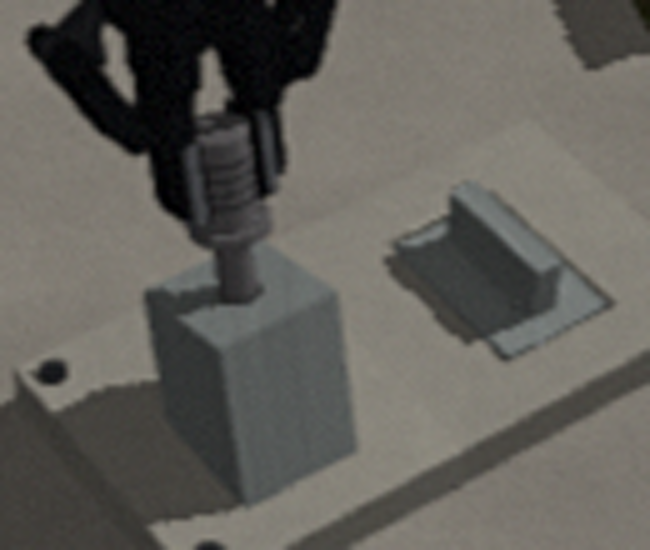

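The picture shows the pin about 30 mm out in the gripper (crop 235,270), and the insert flush in the pocket (crop 500,280). The side forces are under 2 N.

```bash
python3 -c "
from rig import job; print(job.close_job())"
```

```text
the job is handed in; nothing more can be done
None
```

I handed the job in at about 16.5 s: the aluminium insert is seated flush and square in the pocket and released, and the pin is about 29.5 mm out along its bore, still held, with under 2 N of side force; I didn't touch the brush, cup or angle.

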